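Clamp a valve housing with the guarded knob

TASK

Set the valve housing with the cream bushing upright in the nest of the clamping fixture. Then reach through the round opening of the yellow guard and turn the recessed red knob clockwise until the jaw holds the housing snugly, neither loose nor overtightened: stop when the knob takes about 0.16 N m more to turn than it did while turning free, and let go. Do not lean on the guard, and leave the other things where they are.

Things in the scene. Friction and masses are not known exactly. Their poses are not given: they have to be found in the camera images.
- housing: housing to clamp: grey block with a round boss on top and a cream bushing standing in the boss. Origin on its underside, z up. Block x -15 to 15 mm (grasp across this), y -21 to 24 mm, 22 mm high; boss 24 mm wide, at y = +10 mm, up to 31 mm; bushing up to 37 mm. A cream port stands 4 mm out of one end and goes between the nest's prongs; it fits either way round. About 0.16 kg
- plain_housing: bystander: a like housing without the cream bushing in its boss (31 mm high), same block size; to be left alone
- fixture: grey base plate 130 x 260 x 10 mm fixed to the bench; origin at the centre of its underside, z up. Nest on its -y half, knob under the guard on its +y half; the jaw between them travels along -y, and clamping pushes the housing against the fixed stop at the -y end. Nothing beside the nest in x is higher than the lips
- nest (a point): middle of the nest's floor, 14 mm above the bench, axes as the fixture. The housing's length goes along y. Side lips 4 mm high stand 37 mm apart in x; fixed prongs, 20 mm high over the floor, have their faces at y = -22.5 mm; the jaw's prongs start at y = +26 to +34 mm, so the 45 mm block has 48.5 to 56.5 mm. Pad, jaw and stop end within 21 mm above the floor
- jaw: blue jaw carriage 46 x 22 x 22 mm, origin at its underside's centre, driven by the knob: 10 mm per rad along the fixture's -y. At its nest side a brass spindle carries a sprung pad with two steel prongs (6 N per mm). The pad's stand-out was set by hand and is unknown to plus or minus 3 mm: where the jaw bites must be felt
- guard: yellow sheet 132 x 132 x 4 mm on four posts with grille bars round the sides, over the knob; its upper face is 71 mm above the bench. Origin on the knob's axis, 10 mm above the bench
- guard_opening (a point): centre of the guard's round opening (105 mm diameter), at the sheet's upper face, on the knob's axis. Fingers fit in only part open, their backs less than 90 mm apart; open them no wider while they are inside
- knob_grip (a point): grip point of the red wing knob on its vertical axis, 47 mm above the bench, 24 mm below the guard's upper face. Wing 44 mm long along this point's x, 14 mm thick along y (close the fingers along y), from 21 to 57 mm above the bench, on a disc 46 mm in diameter. x and y turn with the knob
- knob (a joint): turn of the knob, rad: 0 open (wing along the fixture's x), grows clockwise seen from above as the jaw closes, limit 1.9. Stays where left; turning free takes 0.26 N m, less shows in pauses. The pad bites at 0.55 to 1.15 rad; from there the torque, moving or paused, rises by 0.6 N m per rad, 0.01 N m per newton of clamping: a rise of 0.16 N m is 16 N, 0.27 rad after the bite
- tape: bystander: roll of yellow tape, 58 mm in diameter, 19 mm high
- oil: bystander: small white oil bottle with red spout, 38 mm in diameter, 105 mm high

How it is judged:
By the outcome, as a careful person would: the job done as asked, in the order asked, and still so for the second after the job is handed in, with the robot touching nothing.
It also fails if it takes over 64 s, if anything falls off the work surface, if the arm or the gripper's body presses on something with over 40 N, if the wrist force passes 120 N, or if a joint passes its speed limit or range.

ROBOT

A 6-joint arm with a two-finger parallel gripper is mounted at the origin on a cart in front of the work surface, level with it; the furniture and walls round the work are solid. World frame = base frame: x ahead of the robot, y to its left, z up, the work surface at z = 0. Lengths are in mm, angles in rad, forces in N, time in s.
With the tool pointing down it reaches from about 275 to 1000 mm from the base axis. Payload 8.4 kg.
Tool frame: the origin (TCP) lies at the very end of the fingers, on their centre line; the grasp point (between the pads) lies 19 mm behind it; z points along the fingers, y is the direction in which the jaws open and shut (so a half turn about z gives the same grasp; the last joint's range is limited). The gripper opens to 85 mm and grips with 20 to 120 N. Pads are 22 mm wide; open, the fingers measure 114 mm over their backs; the gripper's body (76 mm by 85 mm) begins 54 mm behind the grasp point. The pads swing forward as they close: fully open they stand 13 mm farther back than shut.
Start: joints at [1.248, 0.353, 1.633, -0, 1.155, -0.002], TCP at [197.077, 593.118, 231.281] pointing down, gripper open.
Joint ranges: [-2.63, 2.63], [-0.92, 2.1], [0.06, 2.66], [-1.3, 4.44], [0, 2.69], [-3.02, 3.02]. Speed limits (rad/s): [2.22, 2.22, 2.79, 3.14, 3.14, 3.14].

INTERFACE

Orientations are given as [roll, pitch, yaw] about the fixed x, y, z axes, in that order (R = Rz(yaw) Ry(pitch) Rx(roll)).
In Python, from rig import sense, grab_frame, sign_off, masks_of gives the robot as it stands. The module is installed in compiled form; this text tells all that it offers.
- The arm moves only by the shell command python3 -m inch 'ROWS' [FORCE]. ROWS is JSON, a list of rows, each an object of numbers: "gripper": the finger opening in m, from 0 to 0.0854; "tx", "ty", "tz": the shift along the tool's x, y, z in m; "spin": the turn about the tool's z in degrees. In form: [{"gripper": .., "tx": .., "ty": .., "tz": .., "spin": ..}, ...]. A call has exactly 8 rows; each row shifts and turns the commanded pose from where the row before left it, along the tool's axes as they then stand; what a row does not reach is not made up. A row lasts 1/10 s, in which the tool goes at most 50 mm and 8.59 degrees, less where a joint would pass 70% of its speed; a pose out of reach is approached as far as the arm can. A call is refused whole if a number of a shift passes 0.05 or a number of a turn 8.59, either way. A call with a gripper value outside its range is refused whole. The fingers move at their own pace and stop on an object; FORCE is the grip in N (left out, the last holds). Time passes only in rows, so rows that do not move let the fingers close, or fill a call up. It gives the time, the measured TCP pose, the force and the opening at its end, in the units of the state.
- sense(): the state, without advancing time (a new reading comes with each control period).
- grab_frame(name): name is "scene" or "top" or "wrist"; returns a dict with "pixels" (400x640x3 uint8, red, green, blue), "K" (3x3 intrinsics, pixels), "k1" (the pictures are not rectified: a ray, as slopes to the right and down, at radius r is drawn at 1 + k1 r^2 times it, then the intrinsics apply), "extrinsics" (4x4, takes a point from camera to world coordinates). Camera axes: x right, y down, z forward; pixel columns grow to the right and rows downward; lengths in mm; the calibration is good to about 2 mm. A picture is of the moment at which its call begins. There is no depth.
- sign_off(): hands the job in, once; it reports no verdict.
Trained networks look in the newest picture that a camera, given by its name, has taken for a name from the list of things; names that differ only in an ending like _2 or _b are one class to them, and where a whole thing is asked for, a point or a joint stands for the part that bears it (a point fixed in the world has none). Each returns a list of dicts, best first, with "conf" (0 to 1); they miss things now and then, are a little off and sometimes report something else, mostly with a low value. They report only what shows in the picture. A call takes as long as a camera call.
- masks_of(camera, target): "pixels" (400x640 bool, what is visible of it) and "centre" ([row, column] in pixels, amid what is visible of it).
The state is a dict: "clock": time; "qpos": joint angles; "qvel": joint speeds; "joint_efforts": joint torques, N m; "eef_pos": TCP position; "tcp_rot": TCP orientation; "contact_force": force on the tool from outside, world axes, zero at the start; "wrist_torque": the same for the moment, N m; "opening": opening from 0.0 (shut) to 1.0 (fully open).
Only numpy, scipy, OpenCV 4.12 (cv2) and the standard library are available. Lean on these libraries where they do the work, as an engineer would, in place of code of your own. Each camera call takes 0.05 s, during which the arm holds its last target.

## Working session

There is one attempt and no reset: what is moved stays moved. The work goes in short steps, Python scripts to look and compute and a shell command to move; the robot and the scene stay as the last step left them, time stands still between calls to the robot, and variables do not carry over. Pictures are saved under pics/ and viewed, and the job is handed in when it is done.

```bash
mkdir -p pics; cat > h.py <<'E'
import numpy as np, cv2
from rig import sense, grab_frame, sign_off, masks_of
def save(f,name):
    cv2.imwrite('pics/'+name, f["pixels"][:,:,::-1])
def ray(f,u,v):
    K=np.array(f["K"]);d=np.array([f["k1"],0,0,0,0.])
    p=cv2.undistortPoints(np.array([[[u,v]]],float),K,d)[0,0]
    E=np.array(f["extrinsics"]);return E[:3,3],E[:3,:3]@np.array([p[0],p[1],1.])
def onz(f,u,v,z):
    o,d=ray(f,u,v);return o+d*(z-o[2])/d[2]
def proj(f,P):
    E=np.linalg.inv(np.array(f["extrinsics"]));K=np.array(f["K"])
    q,_=cv2.projectPoints(np.array(P,float).reshape(-1,1,3),cv2.Rodrigues(E[:3,:3])[0],E[:3,3],K,np.array([f["k1"],0,0,0,0.]))
    return q.reshape(-1,2)
E
python3 - <<'E'
from h import *
s=sense();print({k:np.round(v,3).tolist() for k,v in s.items()})
for n in("scene","top","wrist"):
    f=grab_frame(n);save(f,n+"0.png");print(n,np.round(f["K"],1).tolist(),f["k1"],np.round(f["extrinsics"],2).tolist())
    for t in("housing","plain_housing","fixture","guard","knob_grip","jaw","tape","oil"):
        for m in masks_of(n,t)[:3]: print(n,t,round(m["conf"],2),np.round(m["centre"]),m["pixels"].sum())
E
```

```text
{'clock': 0.0, 'qpos': [1.248, 0.354, 1.634, 0.0, 1.155, -0.002], 'qvel': [0.0, -0.001, -0.001, 0.001, -0.0, 0.0], 'joint_efforts': [-0.001, -60.523, -34.207, -0.0, 0.009, 0.0], 'eef_pos': [196.912, 592.683, 230.554], 'tcp_rot': [-3.14, -0.0, 2.821], 'contact_force': [0.372, -0.236, -0.302], 'wrist_torque': [-0.043, -0.022, 0.009], 'opening': 1.0}
scene [[447.1, 0.0, 319.4], [0.0, 447.1, 196.4], [0.0, 0.0, 1.0]] -0.07527482662956728 [[0.82, -0.45, 0.36, 71.66], [-0.58, -0.63, 0.51, -831.37], [0.0, -0.63, -0.78, 931.48], [0.0, 0.0, 0.0, 1.0]]
scene housing 0.68 [236. 307.] 231
scene housing 0.29 [218. 272.] 397
scene plain_housing 0.74 [258. 347.] 285
scene plain_housing 0.42 [130. 297.] 1315
scene fixture 0.72 [144. 307.] 3636
scene fixture 0.54 [218. 273.] 365
scene guard 0.58 [128. 291.] 1313
scene knob_grip 0.44 [124. 297.] 144
scene jaw 0.54 [144. 310.] 217
scene tape 0.66 [216. 272.] 378
scene tape 0.16 [114. 288.] 1281
scene oil 0.93 [299. 353.] 417
top [[394.5, 0.0, 322.7], [0.0, 394.5, 201.1], [0.0, 0.0, 1.0]] -0.023200203408578295 [[0.1, -0.97, 0.21, 333.51], [-0.99, -0.1, 0.02, -266.49], [0.0, -0.21, -0.98, 940.5], [0.0, 0.0, 0.0, 1.0]]
top housing 0.8 [250. 347.] 249
top plain_housing 0.83 [239. 394.] 276
top fixture 0.71 [170. 236.] 6499
top guard 0.96 [180. 223.] 1889
top knob_grip 0.77 [162. 212.] 278
top jaw 0.92 [171. 244.] 310
top tape 0.6 [260. 295.] 418
top oil 0.74 [269. 434.] 294
top oil 0.73 [273. 299.] 386
wrist [[343.0, 0.0, 319.7], [0.0, 343.0, 202.4], [0.0, 0.0, 1.0]] -0.05613761092399829 [[0.32, 0.91, 0.25, 132.87], [0.95, -0.3, -0.08, 615.13], [0.0, 0.27, -0.96, 373.57], [0.0, 0.0, 0.0, 1.0]]
```

View pics/scene0.png

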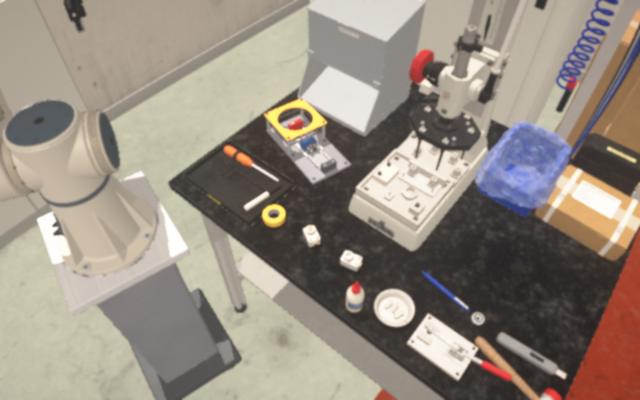

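View pics/top0.png

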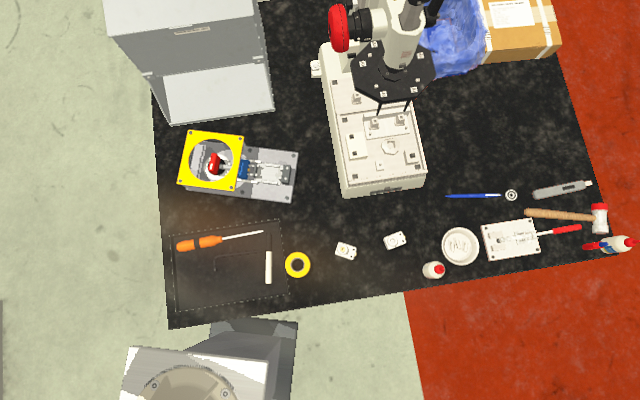

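View pics/wrist0.png

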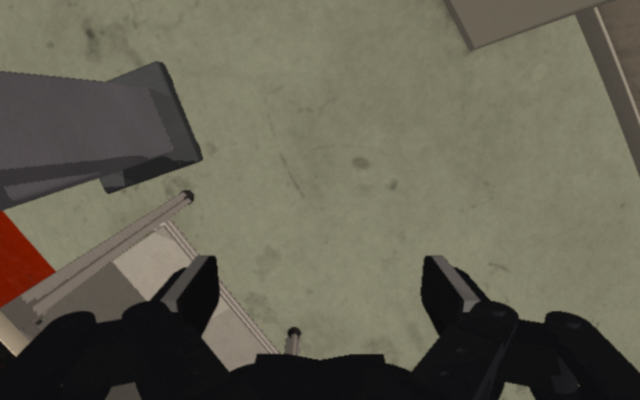

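The top view shows the fixture at about (236,170), the guard at (212,160), a housing at (346,250), a second at (395,240), and the tape at (297,265). I'll zoom in to check which housing has the cream bushing.

```bash
python3 - <<'E'
from h import *
f=grab_frame("top");g=grab_frame("scene")
a=cv2.resize(f["pixels"][225:275,270:420],None,fx=5,fy=5,interpolation=cv2.INTER_CUBIC)
b=cv2.resize(g["pixels"][205:275,280:380],None,fx=4,fy=4,interpolation=cv2.INTER_CUBIC)
c=cv2.resize(f["pixels"][120:210,170:305],None,fx=5,fy=5,interpolation=cv2.INTER_CUBIC)
cv2.imwrite('pics/za.png',a[:,:,::-1]);cv2.imwrite('pics/zb.png',b[:,:,::-1]);cv2.imwrite('pics/zc.png',c[:,:,::-1])
for u,v,z in[(347,250,30),(394,239,30),(212,160,71),(187,130,71),(243,134,71),(239,191,71),(178,185,71),(299,151,10),(292,202,10),(297,265,19),(434,269,100)]: print(u,v,np.round(onz(f,u,v,z)))
for u,v,z in[(311,231,35),(350,258,30)]: print(u,v,np.round(onz(g,u,v,z)))
E
```

```text
347 250 [ 417. -315.   30.]
394 239 [ 454. -421.   30.]
212 160 [587.  16.  71.]
187 130 [654.  87.  71.]
243 134 [657. -46.  71.]
239 191 [520. -57.  71.]
178 185 [520.  84.  71.]
299 151 [ 650. -175.   10.]
292 202 [ 520. -173.   10.]
297 265 [ 372. -204.   19.]
434 269 [ 390. -497.  100.]
311 231 [ 413. -314.   35.]
350 258 [ 446. -426.   30.]
```

View pics/za.png

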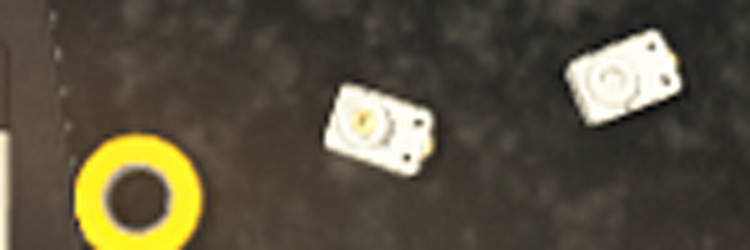

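View pics/zb.png

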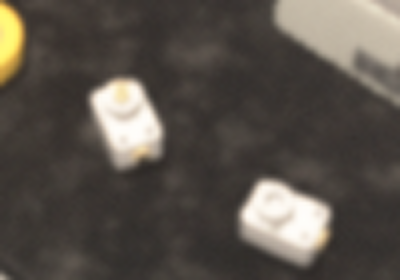

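View pics/zc.png

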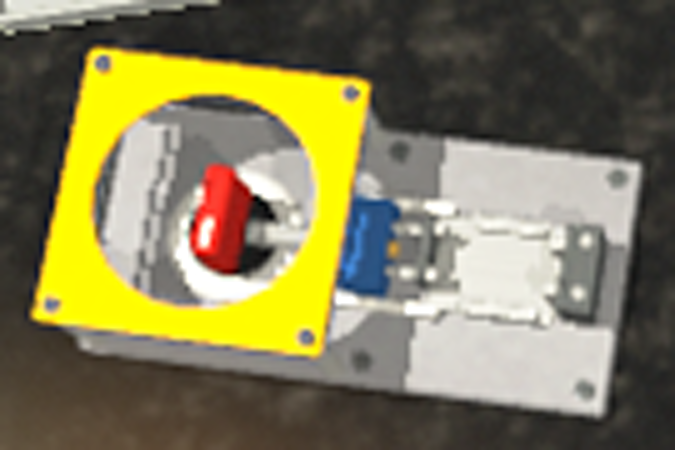

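The bushing housing is the left one, about (417,-315), with its port end to the right. I'll transit over it for a closer look.

```bash
R='{"tx":-0.0225,"ty":-0.036}'; 
python3 -m inch '[{"tx":-0.0225,"ty":-0.036},{"tx":-0.0225,"ty":-0.036},{"tx":-0.0225,"ty":-0.036},{"tx":-0.0225,"ty":-0.036},{"tx":-0.0225,"ty":-0.036},{"tx":-0.0225,"ty":-0.036},{"tx":-0.0225,"ty":-0.036},{"tx":-0.0225,"ty":-0.036}]'
python3 -m inch '[{"tx":-0.0225,"ty":-0.036},{"tx":-0.0225,"ty":-0.036},{"tx":-0.0225,"ty":-0.036},{"tx":-0.0225,"ty":-0.036},{"tx":-0.0225,"ty":-0.036},{"tx":-0.0225,"ty":-0.036},{"tx":-0.0225,"ty":-0.036},{"tx":-0.0225,"ty":-0.036}]'
```

```text
$[0]: bad value
$[0]: bad value
```

```bash

python3 -m inch '[{"gripper":0.085,"tx":-0.0225,"ty":-0.036,"tz":0,"spin":0},{"gripper":0.085,"tx":-0.0225,"ty":-0.036,"tz":0,"spin":0},{"gripper":0.085,"tx":-0.0225,"ty":-0.036,"tz":0,"spin":0},{"gripper":0.085,"tx":-0.0225,"ty":-0.036,"tz":0,"spin":0},{"gripper":0.085,"tx":-0.0225,"ty":-0.036,"tz":0,"spin":0},{"gripper":0.085,"tx":-0.0225,"ty":-0.036,"tz":0,"spin":0},{"gripper":0.085,"tx":-0.0225,"ty":-0.036,"tz":0,"spin":0},{"gripper":0.085,"tx":-0.0225,"ty":-0.036,"tz":0,"spin":0}]'
```

```text
clock: 2.25
eef_pos: [277.2, 261.6, 231.5]
tcp_rot: [3.141, 0.0, 2.821]
contact_force: [-0.2, 0.5, 0.4]
opening: 0.995
```

```bash

python3 -m inch '[{"gripper":0.085,"tx":-0.0225,"ty":-0.036,"tz":0,"spin":0},{"gripper":0.085,"tx":-0.0225,"ty":-0.036,"tz":0,"spin":0},{"gripper":0.085,"tx":-0.0225,"ty":-0.036,"tz":0,"spin":0},{"gripper":0.085,"tx":-0.0225,"ty":-0.036,"tz":0,"spin":0},{"gripper":0.085,"tx":-0.0225,"ty":-0.036,"tz":0,"spin":0},{"gripper":0.085,"tx":-0.0225,"ty":-0.036,"tz":0,"spin":0},{"gripper":0.085,"tx":-0.0225,"ty":-0.036,"tz":0,"spin":0},{"gripper":0.085,"tx":-0.0225,"ty":-0.036,"tz":0,"spin":0}]'
python3 -m inch '[{"gripper":0.07,"tx":-0.0225,"ty":-0.036,"tz":0,"spin":0},{"gripper":0.07,"tx":-0.0225,"ty":-0.036,"tz":0,"spin":0},{"gripper":0.07,"tx":-0.0225,"ty":-0.036,"tz":0,"spin":0},{"gripper":0.07,"tx":-0.0225,"ty":-0.036,"tz":0,"spin":0},{"gripper":0.07,"tx":-0.0225,"ty":-0.036,"tz":0,"spin":0},{"gripper":0.07,"tx":-0.0225,"ty":-0.036,"tz":0,"spin":0},{"gripper":0.07,"tx":0,"ty":0,"tz":0,"spin":8.5},{"gripper":0.07,"tx":0,"ty":0,"tz":0,"spin":8.5}]'
python3 -m inch '[{"gripper":0.07,"tx":0,"ty":0,"tz":0,"spin":8.5},{"gripper":0.07,"tx":0,"ty":0,"tz":0,"spin":8.5},{"gripper":0.07,"tx":0,"ty":0,"tz":0,"spin":8.5},{"gripper":0.07,"tx":0,"ty":0,"tz":0,"spin":8.5},{"gripper":0.07,"tx":0,"ty":0,"tz":0,"spin":8.5},{"gripper":0.07,"tx":0,"ty":0,"tz":0,"spin":8.5},{"gripper":0.07,"tx":0,"ty":0,"tz":0,"spin":8.5},{"gripper":0.07,"tx":0,"ty":0,"tz":0,"spin":8.5}]'
python3 - <<'E'
from h import *
f=grab_frame("wrist");save(f,"w1.png");np.save("w1.npy",f,allow_pickle=True)
s=sense();print(s["eef_pos"],s["tcp_rot"],s["qpos"])
for m in masks_of("wrist","housing")[:2]:print(m["conf"],m["centre"],m["pixels"].sum(),np.round(onz(f,m["centre"][1],m["centre"][0],25)))
E
```

```text
clock: 3.05
eef_pos: [357.3, -68.9, 231.7]
tcp_rot: [3.141, 0.001, 2.82]
contact_force: [2.6, 1.2, -0.0]
opening: 0.998
clock: 3.85
eef_pos: [417.1, -315.9, 231.0]
tcp_rot: [-3.142, -0.0, 2.517]
contact_force: [0.1, 0.6, -0.6]
opening: 0.821
clock: 4.65
eef_pos: [417.1, -314.6, 231.4]
tcp_rot: [3.141, 0.0, 1.331]
contact_force: [0.3, -0.4, -0.4]
opening: 0.821
[ 417.09980072 -314.55850764  231.3605906 ] [3.14146452e+00 2.57122976e-05 1.32195546e+00] [-6.49044426e-01  1.93291698e-01  1.85098855e+00  2.94851406e-05
  1.09718438e+00 -4.00217011e-01]
0.79 [169.3, 317.6] 1307 [ 416. -307.   25.]
```

View pics/w1.png

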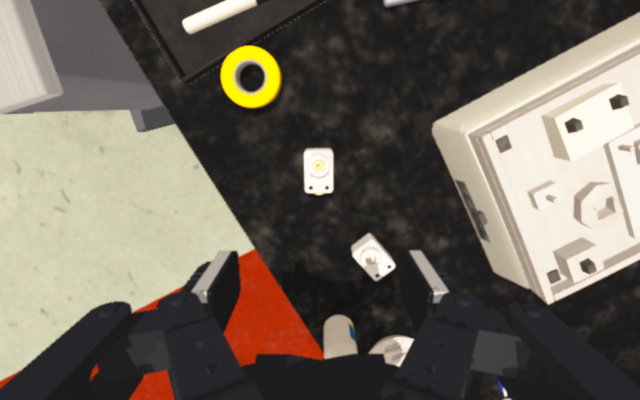

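The wrist view shows the housing with cream bushing upright at (318,170), port towards (319,192), and plain housing at (373,257). I'll fit the pose by its silhouette.

```bash
cat >> h.py <<'E'
from scipy.optimize import minimize
def hpts(z0=0,port=True):
    P=[[sx*15,y,z] for sx in(-1,1) for y in(-21,24) for z in(0,22)]
    a=np.linspace(0,2*np.pi,24,endpoint=False)
    P+= [[12*np.cos(t),10+12*np.sin(t),31] for t in a]
    return np.array(P,float)+[0,0,z0]
def sil(f,x,y,th,z0,s=8,box=None):
    c,sn=np.cos(th),np.sin(th);R=np.array([[c,-sn,0],[sn,c,0],[0,0,1]])
    q=proj(f,hpts(z0)@R.T+[x,y,0])
    h=cv2.convexHull(((q-[box[0],box[1]])*s).astype(np.float32)).astype(np.int32)
    im=np.zeros(((box[3]-box[1])*s,(box[2]-box[0])*s),np.uint8);cv2.fillConvexPoly(im,h,1);return im
E
python3 - <<'E'
from h import *
f=np.load("w1.npy",allow_pickle=True).item()
px=f["pixels"];box=(290,135,350,205)
g=cv2.resize(px[135:205,290:350],None,fx=8,fy=8,interpolation=cv2.INTER_CUBIC).astype(int).sum(2)
m=(g>300).astype(np.uint8)
print(m.sum()/64)
def cost(p):
    a=sil(f,p[0],p[1],p[2],0,8,box);return 1-(a&m).sum()/(a|m).sum()
for th in(1.2,1.3,1.4):
  r=minimize(cost,[416,-310,th],method="Nelder-Mead",options=dict(initial_simplex=[[416,-310,th],[422,-310,th],[416,-303,th],[416,-310,th+.1]],xatol=.02,fatol=1e-5));print(r.x,r.fun)
print(onz(f,318,167,37),onz(f,319.5,193,10))
E
```

```text
1392.796875
[ 4.15798333e+02 -3.12699135e+02 -2.28033102e-01] 0.07698536834281788
[ 416.66081512 -309.56793279    2.91373033] 0.07402477844696587
[ 416.74114122 -309.54722364    2.89886335] 0.07493456948942023
[ 417.93179643 -303.05570167   37.        ] [ 411.43073801 -335.69053639   10.        ]
```

```bash
python3 - <<'E'
from h import *
f=np.load("w1.npy",allow_pickle=True).item()
px=f["pixels"];box=(290,135,350,205)
g=cv2.resize(px[135:205,290:350],None,fx=8,fy=8,interpolation=cv2.INTER_CUBIC).astype(int).sum(2)
for T in(300,380):
  m=(g>T).astype(np.uint8)
  def cost(p):
    a=sil(f,p[0],p[1],p[2],0,8,box);return 1-(a&m).sum()/(a|m).sum()
  for th in(-.3,-.15):
    r=minimize(cost,[416,-310,th],method="Nelder-Mead",options=dict(initial_simplex=[[416,-314,th],[420,-314,th],[416,-309,th],[416,-314,th+.1]],xatol=.02,fatol=1e-5));print(r.x,r.fun)
E
```

```text
[ 4.16627712e+02 -3.12931740e+02 -2.25766845e-01] 0.07607851835421986
[ 4.16012191e+02 -3.12988718e+02 -2.22816298e-01] 0.07712173440773218
[ 4.16191811e+02 -3.12712826e+02 -2.33680038e-01] 0.057070770495359247
[ 4.16297678e+02 -3.12753413e+02 -2.08379430e-01] 0.05869064190037199
```

```bash

python3 -m inch '[{"gripper":0.07,"tx":0.003,"ty":-0.0015,"tz":0.04,"spin":0},{"gripper":0.07,"tx":0,"ty":0,"tz":0.04,"spin":0},{"gripper":0.07,"tx":0,"ty":0,"tz":0.04,"spin":0},{"gripper":0.07,"tx":0,"ty":0,"tz":0.04,"spin":0},{"gripper":0.07,"tx":0,"ty":0,"tz":0.035,"spin":0},{"gripper":0.07,"tx":0,"ty":0,"tz":0.02,"spin":0},{"gripper":0.07,"tx":0,"ty":0,"tz":0.01,"spin":0},{"gripper":0.07,"tx":0,"ty":0,"tz":0,"spin":0}]' 
python3 - <<'E'
from h import *
f=grab_frame("wrist");save(f,"w2.png")
s=sense();print(s["eef_pos"],s["tcp_rot"],s["contact_force"])
E
```

```text
clock: 5.55
eef_pos: [415.8, -310.9, 5.4]
tcp_rot: [-3.14, -0.001, 1.34]
contact_force: [-1.1, 0.2, -0.1]
opening: 0.82
[ 416.41454074 -311.36472019    6.38394168] [-3.14128549e+00 -1.34695471e-04  1.33920166e+00] [-0.32215648 -0.34732415 -0.15939204]
```

View pics/w2.png

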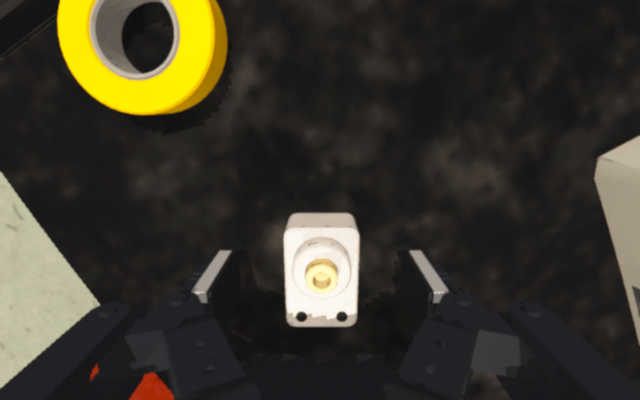

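The housing sits centred between the fingers at (321,270). I'll grip it and lift.

```bash

python3 -m inch '[{"gripper":0.02,"tx":0,"ty":0,"tz":0,"spin":0},{"gripper":0.02,"tx":0,"ty":0,"tz":0,"spin":0},{"gripper":0.02,"tx":0,"ty":0,"tz":0,"spin":0},{"gripper":0.02,"tx":0,"ty":0,"tz":0,"spin":0},{"gripper":0.02,"tx":0,"ty":0,"tz":0,"spin":0},{"gripper":0.02,"tx":0,"ty":0,"tz":0,"spin":0},{"gripper":0.02,"tx":0,"ty":0,"tz":-0.005,"spin":0},{"gripper":0.02,"tx":0,"ty":0,"tz":-0.02,"spin":0}]' 50
python3 - <<'E'
from h import *
f=grab_frame("wrist");save(f,"w3.png");np.save("w3.npy",f,allow_pickle=True)
s=sense();print(s["eef_pos"],s["tcp_rot"],s["contact_force"])
np.save("s3.npy",s,allow_pickle=True)
E
```

```text
clock: 6.4
eef_pos: [415.2, -310.5, 30.7]
tcp_rot: [-3.139, -0.001, 1.337]
contact_force: [-0.6, 0.3, -2.0]
opening: 0.339
[ 417.02522764 -311.80734577   34.07874299] [3.13999321e+00 7.10337948e-04 1.33748981e+00] [ 0.37277474 -1.08771949  0.98113202]
```

View pics/w3.png

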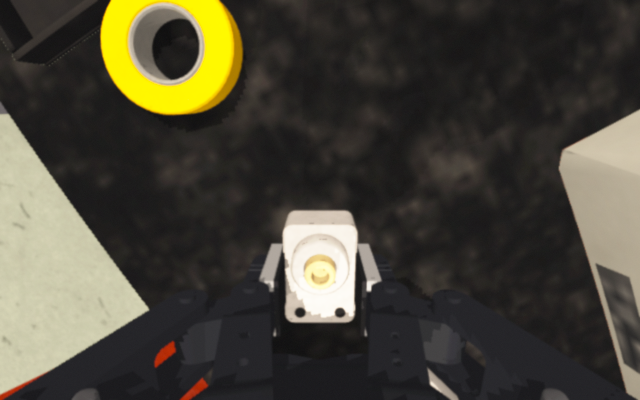

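The block is gripped, top face spanning rows 224 to 323, between the pads. Next comes the lift and the traverse towards the nest.

```bash
python3 - <<'E'
from h import *
f=np.load("w3.npy",allow_pickle=True).item();s=np.load("s3.npy",allow_pickle=True).item()
f1=np.load("w1.npy",allow_pickle=True).item()
E=np.array(f["extrinsics"]);print(np.round(E,3).tolist(), np.round(np.array(f1["extrinsics"]),3).tolist())
yaw=1.3375;tx=np.array([np.cos(yaw),np.sin(yaw),0]);ty=np.array([np.sin(yaw),-np.cos(yaw),0])
cz=E[2,3]
for z in (cz-142.5+16,):
  for u,v in[(320,224),(320,322),(284,275),(357,275)]:
    P=onz(f,u,v,z)-np.array([s["eef_pos"][0],s["eef_pos"][1],0]);print(u,v,np.round([P@tx,P@ty],1), z)
E
python3 -m inch '[{"gripper":0.02,"tx":0,"ty":0,"tz":-0.047,"spin":0},{"gripper":0.02,"tx":0,"ty":0,"tz":-0.047,"spin":0},{"gripper":0.02,"tx":0,"ty":0,"tz":-0.047,"spin":0},{"gripper":0.02,"tx":0.043,"ty":0.022,"tz":0,"spin":0},{"gripper":0.02,"tx":0.043,"ty":0.022,"tz":0,"spin":0},{"gripper":0.02,"tx":0.043,"ty":0.022,"tz":0,"spin":0},{"gripper":0.02,"tx":0.043,"ty":0.022,"tz":0,"spin":0},{"gripper":0.02,"tx":0.043,"ty":0.022,"tz":0,"spin":0}]'
python3 - <<'E'
from h import *
f=grab_frame("wrist");save(f,"w4.png");np.save("w4.npy",f,allow_pickle=True)
s=sense();print(s["eef_pos"],s["tcp_rot"],s["contact_force"],s["opening"])
E
```

```text
[[0.973, -0.223, -0.065, 431.37], [-0.232, -0.938, -0.258, -244.131], [-0.003, 0.266, -0.964, 173.038], [0.0, 0.0, 0.0, 1.0]] [[0.971, -0.229, -0.064, 433.312], [-0.238, -0.936, -0.26, -248.067], [-0.0, 0.267, -0.964, 373.635], [0.0, 0.0, 0.0, 1.0]]
320 224 [25.5 -2. ] 46.538228536492824
320 322 [-18.7  -2. ] 46.538228536492824
284 275 [  3.5 -16.7] 46.538228536492824
357 275 [ 3.5 13.1] 46.538228536492824
clock: 7.25
eef_pos: [574.1, -125.9, 172.5]
tcp_rot: [3.141, 0.0, 1.337]
contact_force: [0.0, -1.1, -2.0]
opening: 0.331
[ 578.92767981 -121.0181029   172.87461311] [ 3.13724105 -0.00336665  1.33862621] [ 5.01703902  3.85790904 -0.07098387] 0.33718625368220706
```

View pics/w4.png

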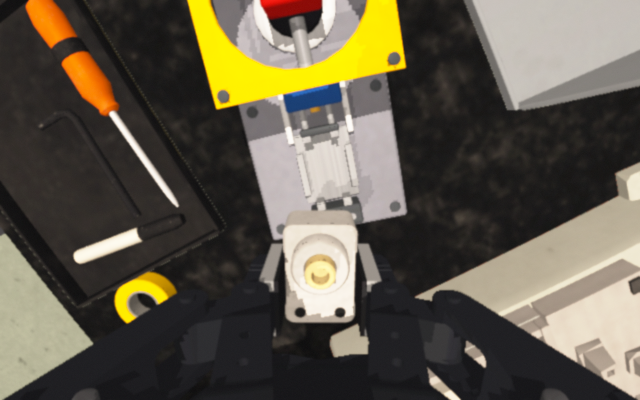

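Housing still held firm; the nest is visible at (325,165), just ahead of the held housing. I'll align the yaw, let things settle and take a still picture for measuring.

```bash
python3 - <<'E'
from h import *
f=np.load("w4.npy",allow_pickle=True).item()
for n,u,v,z in[("nest",327,165,14),("cornL",275,240,10),("cornR",407,214,10),("gL",218,108,71),("gR",406,68,71)]: print(n,np.round(onz(f,u,v,z)))
a=onz(f,275,240,10);b=onz(f,407,214,10);print(np.arctan2(*(b-a)[1::-1]),np.linalg.norm(a-b))
a=onz(f,218,108,71);b=onz(f,406,68,71);print(np.arctan2(*(b-a)[1::-1]),np.linalg.norm(a-b))
E
```

```text
nest [ 585. -109.   14.]
cornL [ 520. -168.   10.]
cornR [ 647. -171.   10.]
gL [521. -43.  71.]
gR [652. -47.  71.]
-0.028245161122094124 126.84042694475556
-0.03329679984429492 130.99539568245183
```

```bash

python3 -m inch '[{"gripper":0.02,"tx":0,"ty":0,"tz":0,"spin":-5.8},{"gripper":0.02,"tx":-0.015,"ty":0,"tz":0,"spin":-5.8},{"gripper":0.02,"tx":-0.015,"ty":0,"tz":0,"spin":0},{"gripper":0.02,"tx":0,"ty":0,"tz":0,"spin":0},{"gripper":0.02,"tx":0,"ty":0,"tz":0,"spin":0},{"gripper":0.02,"tx":0,"ty":0,"tz":0,"spin":0},{"gripper":0.02,"tx":0,"ty":0,"tz":0,"spin":0},{"gripper":0.02,"tx":0,"ty":0,"tz":0,"spin":0}]'
python3 - <<'E'
from h import *
f=grab_frame("wrist");save(f,"w5.png");np.save("w5.npy",f,allow_pickle=True)
s=sense();print(s["eef_pos"],s["tcp_rot"],s["contact_force"],s["opening"])
np.save("s5.npy",s,allow_pickle=True);print(np.round(f["extrinsics"],3).tolist())
a=cv2.resize(f["pixels"][60:330,220:420],None,fx=2.2,fy=2.2,interpolation=cv2.INTER_CUBIC);cv2.imwrite("pics/w5z.png",a[:,:,::-1])
E
```

```text
clock: 8.1
eef_pos: [570.7, -157.2, 172.3]
tcp_rot: [3.142, -0.0, 1.539]
contact_force: [0.4, -0.0, -2.3]
opening: 0.331
[ 570.65620628 -157.24678571  172.31605664] [ 3.14157298e+00 -1.97195307e-05  1.53962398e+00] [-0.281224   -0.82497379 -1.41985294] 0.33379079069795814
[[0.999, -0.031, -0.009, 572.888], [-0.032, -0.963, -0.267, -88.844], [-0.0, 0.267, -0.964, 314.587], [0.0, 0.0, 0.0, 1.0]]
```

View pics/w5.png

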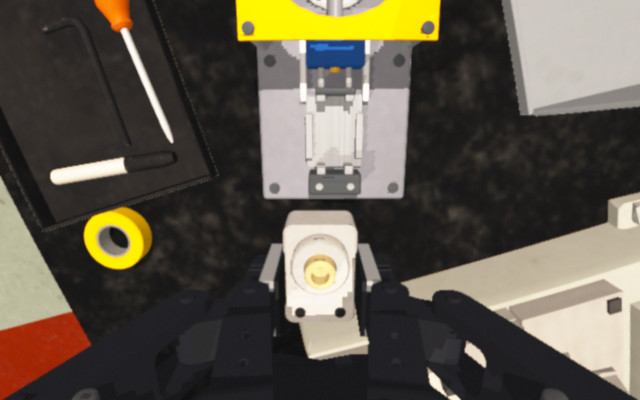

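View pics/w5z.png

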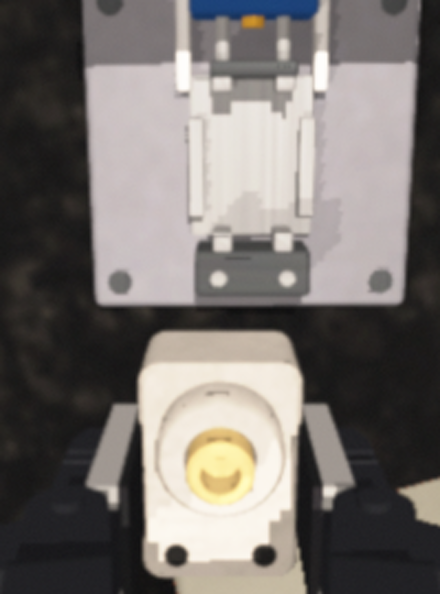

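```bash
python3 - <<'E'
from h import *
f=np.load("w5.npy",allow_pickle=True).item();s=np.load("s5.npy",allow_pickle=True).item()
yaw=1.5396;tx=np.array([np.cos(yaw),np.sin(yaw),0]);ty=np.array([np.sin(yaw),-np.cos(yaw),0])
T=s["eef_pos"].copy();T[2]=0
def m(n,zu,zv,z):
    u,v=220+zu/2.2,60+zv/2.2
    P=onz(f,u,v,z)-T;print(n,np.round([P@tx,P@ty],1))
m("lipL in",201,170,18);m("lipR in",300,170,18)
m("lip top end",250,118,18);m("lip bot end",250,218,18)
m("prong face top",252,231,34);m("prong face bot",252,231,14)
m("jaw prong end",252,92,34);m("jaw prong end",252,92,14)
m("cornL",96,304,10);m("cornR",405,304,10)
m("stop near",252,297,35);m("stop far",252,243,35)
zt=172.3+16
m("hous far",220,364,zt);m("hous near",220,575,zt);m("hous L",141,470,zt);m("hous R",300,470,zt)
m("bush",221,468,zt+15)
m("hous far",220,364,zt);m("hous bottom far",220,332,zt-22)
g=f["pixels"][70:205,300:372]
a=cv2.resize(g,None,fx=5,fy=4.4,interpolation=cv2.INTER_CUBIC)
a=cv2.resize(g,None,fx=4.4,fy=4.4,interpolation=cv2.INTER_CUBIC);cv2.imwrite("pics/w5y.png",a[:,:,::-1])
E
```

```text
lipL in [43.9 -7.2]
lipR in [43.9 31.3]
lip top end [63.6 11.7]
lip bot end [25.2 12. ]
prong face top [22.6 12.2]
prong face bot [19.3 13. ]
jaw prong end [72.9 11.7]
jaw prong end [73.2 12.5]
cornL [-12.  -51.7]
cornR [-12.1  77.6]
stop near [-2.7 12.4]
stop far [18.2 12.2]
hous far [24.1  0.1]
hous near [-19.2   0.1]
hous L [  3.3 -14.5]
hous R [ 3.3 14.9]
bush [11.4  0.3]
hous far [24.1  0.1]
hous bottom far [23.3  0.1]
```

View pics/w5y.png

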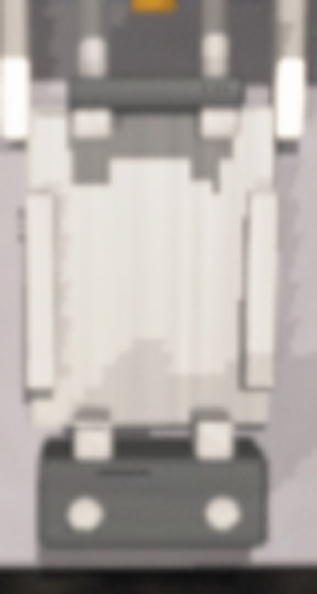

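Nest measured in the tool frame: prong face 21.6, jaw prongs 73.8 (gap 52, within 48.5–56.5), lips centred at 12.1. The housing's origin is about 0.9, so I shift tx +45, ty +12 and descend.

```bash

python3 -m inch '[{"gripper":0.02,"tx":0.023,"ty":0.006,"tz":0,"spin":0},{"gripper":0.02,"tx":0.022,"ty":0.006,"tz":0.02,"spin":0},{"gripper":0.02,"tx":0,"ty":0,"tz":0.04,"spin":0},{"gripper":0.02,"tx":0,"ty":0,"tz":0.035,"spin":0},{"gripper":0.02,"tx":0,"ty":0,"tz":0.025,"spin":0},{"gripper":0.02,"tx":0,"ty":0,"tz":0,"spin":0},{"gripper":0.02,"tx":0,"ty":0,"tz":0,"spin":0},{"gripper":0.02,"tx":0,"ty":0,"tz":0,"spin":0}]'
python3 - <<'E'
from h import *
f=grab_frame("wrist");save(f,"w6.png");np.save("w6.npy",f,allow_pickle=True)
s=sense();print(s["eef_pos"],s["tcp_rot"],s["contact_force"],s["opening"])
g=grab_frame("scene");a=cv2.resize(g["pixels"][90:190,250:370],None,fx=5,fy=5,interpolation=cv2.INTER_CUBIC);cv2.imwrite("pics/s6.png",a[:,:,::-1])
E
```

```text
clock: 8.95
eef_pos: [585.3, -113.1, 54.0]
tcp_rot: [3.139, 0.0, 1.54]
contact_force: [0.5, 0.3, -1.8]
opening: 0.337
[ 585.36050307 -113.11562434   54.07038186] [3.13872453e+00 4.94769694e-04 1.53969353e+00] [-0.1234642  -1.03554616 -1.89210166] 0.33543848454950265
```

View pics/w6.png

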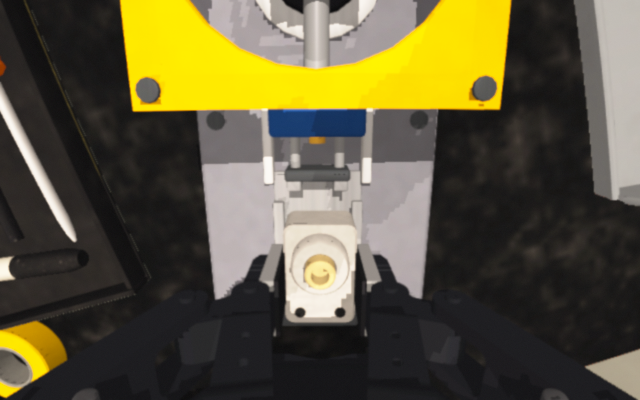

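View pics/s6.png

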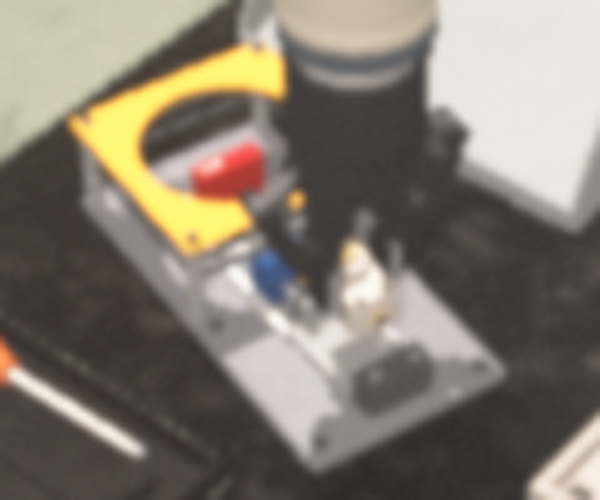

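Housing centred over the nest (lips at columns 283/353, housing centre 320). Descending the rest gently.

```bash

python3 -m inch '[{"gripper":0.02,"tx":0,"ty":0,"tz":0.01,"spin":0},{"gripper":0.02,"tx":0,"ty":0,"tz":0.01,"spin":0},{"gripper":0.02,"tx":0,"ty":0,"tz":0.006,"spin":0},{"gripper":0.02,"tx":0,"ty":0,"tz":0.004,"spin":0},{"gripper":0.02,"tx":0,"ty":0,"tz":0.002,"spin":0},{"gripper":0.02,"tx":0,"ty":0,"tz":0.001,"spin":0},{"gripper":0.02,"tx":0,"ty":0,"tz":0,"spin":0},{"gripper":0.02,"tx":0,"ty":0,"tz":0,"spin":0}]'
```

```text
clock: 9.85
eef_pos: [583.4, -112.7, 21.5]
tcp_rot: [-3.14, -0.0, 1.54]
contact_force: [-11.5, 2.5, 31.7]
opening: 0.335
```

```bash

python3 - <<'E'
from h import *
f=grab_frame("wrist");save(f,"w7.png");np.save("w7.npy",f,allow_pickle=True)
s=sense();print(s["eef_pos"],s["tcp_rot"],s["contact_force"],s["wrist_torque"],s["opening"])
a=cv2.resize(f["pixels"][150:340,220:420],None,fx=3,fy=3,interpolation=cv2.INTER_CUBIC);cv2.imwrite("pics/w7z.png",a[:,:,::-1])
g=grab_frame("scene");a=cv2.resize(g["pixels"][125:180,290:350],None,fx=8,fy=8,interpolation=cv2.INTER_CUBIC);cv2.imwrite("pics/s7.png",a[:,:,::-1])
E
```

```text
[ 583.40610966 -112.72125977   21.50761551] [-3.14024967e+00 -2.22385374e-04  1.53971623e+00] [-11.77484341   1.93194159  30.76644724] [ 0.42440756  1.95498565 -0.01124332] 0.3379261974035386
```

View pics/w7z.png

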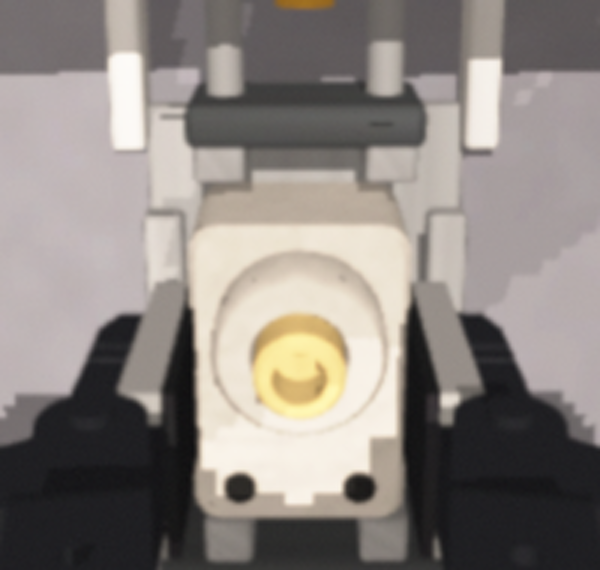

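View pics/s7.png

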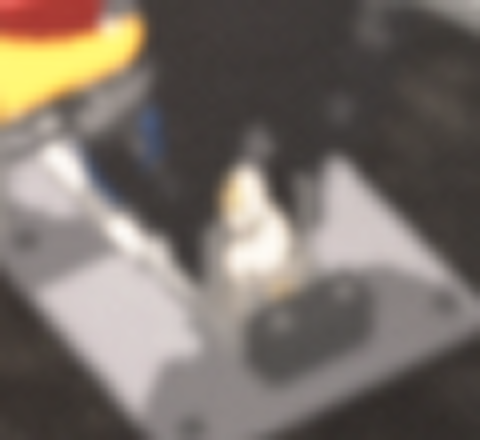

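The view shows the housing inside the lips and between the prongs, but there is 31 N of upward force about 1.5 mm above the expected height. I'll back off a little to see how the contact behaves.

```bash

python3 -m inch '[{"gripper":0.02,"tx":0,"ty":0,"tz":-0.001,"spin":0},{"gripper":0.02,"tx":0,"ty":0,"tz":-0.001,"spin":0},{"gripper":0.02,"tx":0,"ty":0,"tz":0,"spin":0},{"gripper":0.02,"tx":0,"ty":0,"tz":0,"spin":0},{"gripper":0.02,"tx":0,"ty":0,"tz":0,"spin":0},{"gripper":0.02,"tx":0,"ty":0,"tz":0,"spin":0},{"gripper":0.02,"tx":0,"ty":0,"tz":0,"spin":0},{"gripper":0.02,"tx":0,"ty":0,"tz":0,"spin":0}]'
python3 - <<'E'
from h import *
s=sense();print(s["eef_pos"],s["tcp_rot"],s["contact_force"],s["wrist_torque"],s["opening"])
E
```

```text
clock: 10.75
eef_pos: [584.0, -112.8, 21.6]
tcp_rot: [-3.141, -0.0, 1.54]
contact_force: [-2.8, 0.6, 8.7]
opening: 0.339
[ 583.9509742  -112.82053702   21.60221628] [-3.14118518e+00 -6.09688628e-05  1.53972153e+00] [-2.84160911  0.56341684  8.68417617] [0.09976058 0.62283574 0.01422933] 0.3394978122502536
```

Contact is stiff at z = 21.6 and unloads evenly, consistent with the block resting on the floor. I'll open, rise and inspect.

```bash

python3 -m inch '[{"gripper":0.06,"tx":0,"ty":0,"tz":0,"spin":0},{"gripper":0.06,"tx":0,"ty":0,"tz":0,"spin":0},{"gripper":0.06,"tx":0,"ty":0,"tz":0,"spin":0},{"gripper":0.06,"tx":0,"ty":0,"tz":-0.01,"spin":0},{"gripper":0.06,"tx":0,"ty":0,"tz":-0.04,"spin":0},{"gripper":0.06,"tx":0,"ty":0,"tz":-0.045,"spin":0},{"gripper":0.06,"tx":0,"ty":0,"tz":-0.045,"spin":0},{"gripper":0.06,"tx":0,"ty":0,"tz":0,"spin":0}]'
python3 - <<'E'
from h import *
f=grab_frame("wrist");save(f,"w8.png");np.save("w8.npy",f,allow_pickle=True)
s=sense();print(s["eef_pos"],s["tcp_rot"],s["contact_force"],s["wrist_torque"],s["opening"])
np.save("s8.npy",s,allow_pickle=True)
a=cv2.resize(f["pixels"][130:320,240:410],None,fx=3.5,fy=3.15,interpolation=cv2.INTER_CUBIC)
a=cv2.resize(f["pixels"][130:320,240:410],None,fx=3.1,fy=3.1,interpolation=cv2.INTER_CUBIC);cv2.imwrite("pics/w8z.png",a[:,:,::-1])
E
```

```text
clock: 11.55
eef_pos: [588.0, -113.6, 168.4]
tcp_rot: [3.131, 0.002, 1.54]
contact_force: [-0.0, 0.1, 0.2]
opening: 0.702
[ 586.34388228 -113.30063334  165.35094015] [3.13460181e+00 1.15117826e-03 1.53969864e+00] [-0.29518074  0.18349193 -0.8646619 ] [ 0.03027454 -0.00948956  0.01171936] 0.7051911501117594
```

View pics/w8.png

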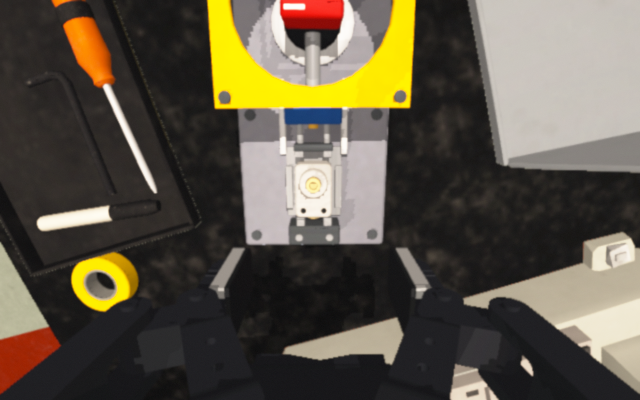

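View pics/w8z.png

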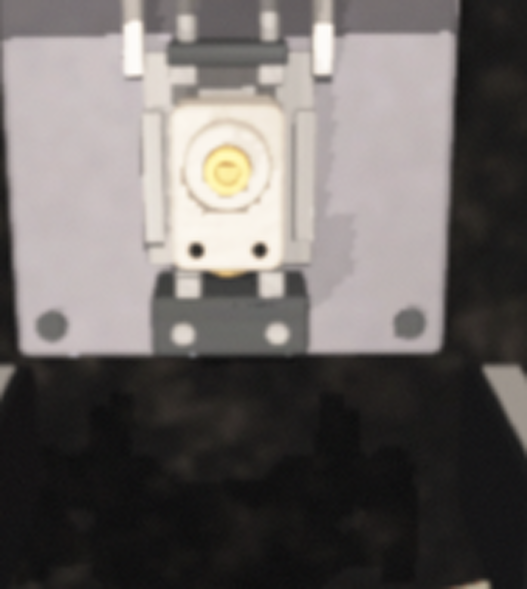

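The housing is seated between the lips, port between the fixed prongs at about (313,215), and the jaw prongs clear. I'll go over the guard and turn the tool for the knob.

```bash

python3 -m inch '[{"gripper":0.04,"tx":0.044,"ty":0,"tz":0,"spin":0},{"gripper":0.04,"tx":0.044,"ty":0,"tz":0,"spin":0},{"gripper":0.04,"tx":0.044,"ty":0,"tz":0,"spin":0},{"gripper":0.04,"tx":0,"ty":0,"tz":0,"spin":-8.5},{"gripper":0.04,"tx":0,"ty":0,"tz":0,"spin":-8.5},{"gripper":0.04,"tx":0,"ty":0,"tz":0,"spin":-8.5},{"gripper":0.04,"tx":0,"ty":0,"tz":0,"spin":-8.5},{"gripper":0.04,"tx":0,"ty":0,"tz":0,"spin":-8.5}]'
python3 -m inch '[{"gripper":0.04,"tx":0,"ty":0,"tz":0,"spin":-8.5},{"gripper":0.04,"tx":0,"ty":0,"tz":0,"spin":-8.5},{"gripper":0.04,"tx":0,"ty":0,"tz":0,"spin":-8.5},{"gripper":0.04,"tx":0,"ty":0,"tz":0,"spin":-8.5},{"gripper":0.04,"tx":0,"ty":0,"tz":0,"spin":-8.5},{"gripper":0.04,"tx":0,"ty":0,"tz":0,"spin":-5},{"gripper":0.04,"tx":0,"ty":0,"tz":0,"spin":0},{"gripper":0.04,"tx":0,"ty":0,"tz":0,"spin":0}]'
python3 - <<'E'
from h import *
f=grab_frame("wrist");save(f,"w9.png");np.save("w9.npy",f,allow_pickle=True)
m=masks_of("wrist","knob_grip")
for k in m[:2]:print(k["conf"],k["centre"],k["pixels"].sum())
m=masks_of("wrist","guard")
np.save("gm.npy",m[0]["pixels"]);print(m[0]["conf"],m[0]["centre"])
s=sense();print(s["eef_pos"],s["tcp_rot"],s["contact_force"],s["wrist_torque"],s["opening"],s["qpos"])
np.save("s9.npy",s,allow_pickle=True)
E
```

```text
clock: 12.4
eef_pos: [587.2, 19.2, 160.1]
tcp_rot: [-3.14, -0.001, 2.288]
contact_force: [0.1, -0.1, 1.0]
opening: 0.469
clock: 13.2
eef_pos: [587.6, 19.1, 160.6]
tcp_rot: [-3.142, -0.001, 3.108]
contact_force: [-0.1, 0.3, -0.3]
opening: 0.468
0.94 [190.1, 322.2] 2329
0.92 [132.5, 329.2]
[587.93618118  19.06948195 160.98348855] [-3.14157896e+00 -5.29880519e-04  3.10879390e+00] [ 0.09250761 -1.17196612  0.4546636 ] [ 0.02609198 -0.00873928 -0.00235093] 0.47078784619441344 [ 2.98619200e-02  3.72440234e-01  1.77743235e+00  2.33024356e-05
  9.92249767e-01 -1.50814840e+00]
```

View pics/w9.png

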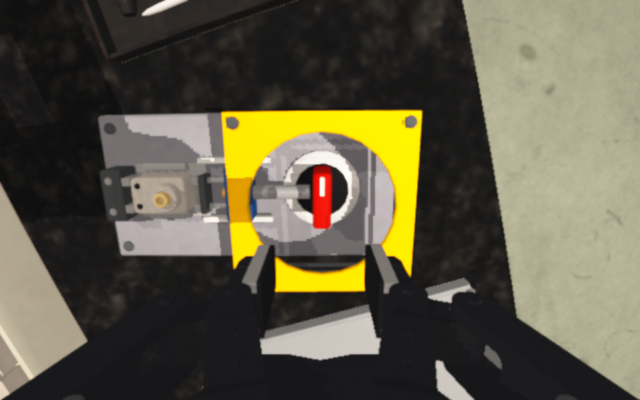

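The view shows the opening at about (325,200) and the wing vertical in the image, (322,195), between the finger columns. I'll fit both.

```bash
python3 - <<'E'
from h import *
from scipy.optimize import least_squares
f=np.load("w9.npy",allow_pickle=True).item();s=np.load("s9.npy",allow_pickle=True).item()
p=f["pixels"].astype(int);yel=((p[...,0]>150)&(p[...,1]>120)&(p[...,2]<90)).astype(np.uint8)
yaw=3.1088;tx=np.array([np.cos(yaw),np.sin(yaw),0]);ty=np.array([np.sin(yaw),-np.cos(yaw),0])
T=s["eef_pos"].copy();T[2]=0
pts=[]
for a in np.arange(-180,181,4):
    if 20<a<160: continue   # lower half fingers
    if 150<abs(a)<=180: continue
    for r in np.arange(40,90,.5):
        u=322+r*np.cos(np.radians(a));v=198+r*np.sin(np.radians(a))
        if yel[int(round(v)),int(round(u))]: pts.append(onz(f,u,v,71)-T);break
pts=np.array(pts);q=np.c_[pts@tx,pts@ty]
r=least_squares(lambda c:np.hypot(q[:,0]-c[0],q[:,1]-c[1])-c[2],[0,0,52],loss="soft_l1");print("circle",r.x,np.abs(r.fun).mean(),len(q))
red=((p[...,0]>120)&(p[...,1]<70)&(p[...,2]<70)).astype(np.uint8);red[260:]=0
ys,xs=np.nonzero(red);print(xs.min(),xs.max(),ys.min(),ys.max())
def m(n,u,v,z):
    P=onz(f,u,v,z)-T;print(n,np.round([P@tx,P@ty],1))
print(cv2.minAreaRect(np.c_[xs,ys].astype(np.float32)))
for z in(57,):
  m("top far",322,ys.min(),z);m("L",314,200,z);m("R",330,200,z);m("bot",322,ys.max(),z)
a=cv2.resize(f["pixels"][150:245,275:375],None,fx=5,fy=5,interpolation=cv2.INTER_CUBIC);cv2.imwrite("pics/w9z.png",a[:,:,::-1])
for u,v in[(222,112),(421,110)]:m("gcorner",u,v,71)
E
```

```text
circle [ 0.65258612  1.82260744 51.93744697] 0.22918487160597273 43
313 331 167 228
((322.0, 197.5), (61.0, 18.0), 90.0)
top far [26.5  2.4]
L [ 1.8 -3.5]
R [1.8 8.4]
bot [-20.2   2.4]
gcorner [ 65.7 -63.6]
gcorner [66.8 67.5]
```

View pics/w9z.png

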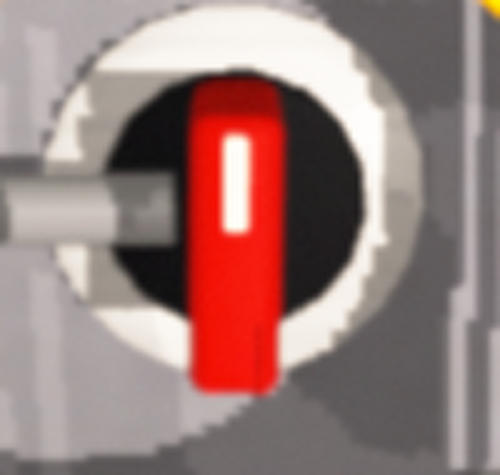

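```bash
python3 - <<'E'
from h import *
f=np.load("w9.npy",allow_pickle=True).item();s=np.load("s9.npy",allow_pickle=True).item()
yaw=3.1088;tx=np.array([np.cos(yaw),np.sin(yaw),0]);ty=np.array([np.sin(yaw),-np.cos(yaw),0])
T=s["eef_pos"].copy();T[2]=0
for z in(10,20,30,40):
  print(z,[np.round([(onz(f,285,v,z)-T)@tx,(onz(f,285,v,z)-T)@ty],1).tolist() for v in(185,192,199)])
for v in (173,228.4): print(np.round([(onz(f,322.3,v,57)-T)@tx,(onz(f,322.3,v,57)-T)@ty],1))
E
```

```text
10 [[2.8, -29.6], [-3.5, -29.8], [-9.9, -30.0]]
20 [[5.0, -28.6], [-1.1, -28.7], [-7.2, -28.9]]
30 [[7.2, -27.5], [1.4, -27.7], [-4.6, -27.9]]
40 [[9.5, -26.5], [3.8, -26.7], [-1.9, -26.8]]
[22.1  2.6]
[-20.6   2.6]
```

Wing centre measured at (0.8,2.6) at z=57 and opening centre at (0.7,1.8), radius 51.9 — consistent. A rod beside the knob may reach z≈33, so I'll grip with the TCP at about 34.

```bash

python3 -m inch '[{"gripper":0.04,"tx":0.0007,"ty":0.002,"tz":0.04,"spin":0},{"gripper":0.04,"tx":0,"ty":0,"tz":0.035,"spin":0},{"gripper":0.04,"tx":0,"ty":0,"tz":0.025,"spin":0},{"gripper":0.04,"tx":0,"ty":0,"tz":0.015,"spin":0},{"gripper":0.04,"tx":0,"ty":0,"tz":0.007,"spin":0},{"gripper":0.04,"tx":0,"ty":0,"tz":0.004,"spin":0},{"gripper":0.04,"tx":0,"ty":0,"tz":0,"spin":0},{"gripper":0.04,"tx":0,"ty":0,"tz":0,"spin":0}]'
python3 - <<'E'
from h import *
f=grab_frame("wrist");save(f,"w10.png")
s=sense();print(s["eef_pos"],s["tcp_rot"],s["contact_force"],s["wrist_torque"],s["opening"])
E
```

```text
clock: 14.15
eef_pos: [588.3, 21.1, 36.3]
tcp_rot: [3.141, 0.002, 3.11]
contact_force: [-0.3, 0.2, 0.3]
opening: 0.47
[588.31359199  21.12136376  36.34948796] [3.14147290e+00 1.76237629e-03 3.11039353e+00] [-0.38039618  0.04027289  0.57668594] [ 0.01849432 -0.04965945 -0.01930243] 0.4696747667714322
```

View pics/w10.png

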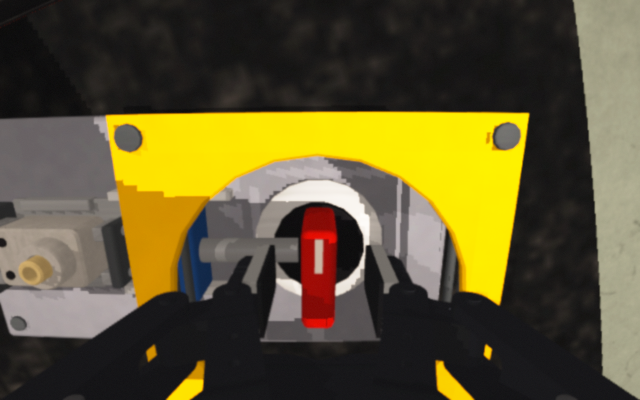

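The fingers straddle the wing evenly (inner faces at columns 275/367, wing at 319). Closing on it.

```bash

python3 -m inch '[{"gripper":0.0,"tx":0,"ty":0,"tz":0,"spin":0},{"gripper":0.0,"tx":0,"ty":0,"tz":0,"spin":0},{"gripper":0.0,"tx":0,"ty":0,"tz":0,"spin":0},{"gripper":0.0,"tx":0,"ty":0,"tz":0,"spin":0},{"gripper":0.0,"tx":0,"ty":0,"tz":0,"spin":0},{"gripper":0.0,"tx":0,"ty":0,"tz":0,"spin":0},{"gripper":0.0,"tx":0,"ty":0,"tz":0,"spin":0},{"gripper":0.0,"tx":0,"ty":0,"tz":0,"spin":0}]' 80
cat > rd.py <<'E'
from h import *
T=[];F=[];Y=[];s=sense();print("first",np.round(s["wrist_torque"],3),np.round(s["contact_force"],1),round(s["tcp_rot"][2],4))
for i in range(4):
    grab_frame("top");s=sense();T.append(s["wrist_torque"]);F.append(s["contact_force"]);Y.append(s["tcp_rot"][2])
print("mean",np.round(np.mean(T,0),3),"sd",np.round(np.std(T,0)[2],3),np.round(np.mean(F,0),1),"yaw",round(np.mean(Y),4),"turned",round(3.1105-np.mean(Y),3),"pos",np.round(s["eef_pos"],1),"open",round(s["opening"],3),round(s["clock"],2))
E
python3 rd.py
```

```text
clock: 15.0
eef_pos: [587.9, 20.6, 36.2]
tcp_rot: [-3.141, 0.001, 3.11]
contact_force: [-1.0, -4.0, 5.8]
opening: 0.145
first [-0.539  0.268 -0.138] [-1.  -4.   5.8] 3.1105
mean [-0.558  0.247 -0.139] sd 0.014 [-1.8 -3.1  6.3] yaw 3.1104 turned 0.0 pos [587.9  20.6  36.2] open 0.145 15.2
```

```bash

python3 -m inch '[{"gripper":0.0,"tx":0,"ty":0,"tz":0,"spin":2},{"gripper":0.0,"tx":0,"ty":0,"tz":0,"spin":2},{"gripper":0.0,"tx":0,"ty":0,"tz":0,"spin":2},{"gripper":0.0,"tx":0,"ty":0,"tz":0,"spin":2},{"gripper":0.0,"tx":0,"ty":0,"tz":0,"spin":2},{"gripper":0.0,"tx":0,"ty":0,"tz":0,"spin":2},{"gripper":0.0,"tx":0,"ty":0,"tz":0,"spin":2},{"gripper":0.0,"tx":0,"ty":0,"tz":0,"spin":2}]'
python3 rd.py
python3 -m inch '[{"gripper":0.0,"tx":0,"ty":0,"tz":0,"spin":1},{"gripper":0.0,"tx":0,"ty":0,"tz":0,"spin":1},{"gripper":0.0,"tx":0,"ty":0,"tz":0,"spin":1},{"gripper":0.0,"tx":0,"ty":0,"tz":0,"spin":1},{"gripper":0.0,"tx":0,"ty":0,"tz":0,"spin":1},{"gripper":0.0,"tx":0,"ty":0,"tz":0,"spin":1},{"gripper":0.0,"tx":0,"ty":0,"tz":0,"spin":1},{"gripper":0.0,"tx":0,"ty":0,"tz":0,"spin":1}]'
python3 rd.py
```

```text
clock: 16.0
eef_pos: [588.0, 20.6, 36.2]
tcp_rot: [-3.141, 0.001, 2.831]
contact_force: [-1.3, -3.6, 6.9]
opening: 0.145
first [-0.493  0.214  0.248] [-1.3 -3.6  6.9] 2.8306
mean [-0.559  0.285  0.014] sd 0.072 [-1.3 -3.6  6.5] yaw 2.8304 turned 0.28 pos [587.9  20.6  36.2] open 0.143 16.2
clock: 17.0
eef_pos: [587.9, 20.6, 36.2]
tcp_rot: [-3.141, 0.001, 2.692]
contact_force: [-1.6, -3.8, 7.5]
opening: 0.147
first [-0.567  0.24   0.306] [-1.6 -3.8  7.5] 2.6917
mean [-0.578  0.25   0.106] sd 0.042 [-1.3 -3.5  6.7] yaw 2.6915 turned 0.419 pos [587.9  20.6  36.2] open 0.144 17.2
```

```bash
cat > rd.py <<'E'
from h import *
T=[];s=sense();T.append(s["wrist_torque"][2])
for i in range(3):
    grab_frame("top");s=sense();T.append(s["wrist_torque"][2])
print("tz",np.round(T,3),"turned",round(3.1105-s["tcp_rot"][2],3),"F",np.round(s["contact_force"],1),"pos",np.round(s["eef_pos"],1),round(s["clock"],2))
E
python3 -m inch '[{"gripper":0.0,"tx":0,"ty":0,"tz":0,"spin":0.5},{"gripper":0.0,"tx":0,"ty":0,"tz":0,"spin":0.5},{"gripper":0.0,"tx":0,"ty":0,"tz":0,"spin":0.5},{"gripper":0.0,"tx":0,"ty":0,"tz":0,"spin":0.5},{"gripper":0.0,"tx":0,"ty":0,"tz":0,"spin":0.5},{"gripper":0.0,"tx":0,"ty":0,"tz":0,"spin":0.5},{"gripper":0.0,"tx":0,"ty":0,"tz":0,"spin":0.5},{"gripper":0.0,"tx":0,"ty":0,"tz":0,"spin":0.5}]' | tail -2
python3 rd.py
python3 -m inch '[{"gripper":0.0,"tx":0,"ty":0,"tz":0,"spin":0.5},{"gripper":0.0,"tx":0,"ty":0,"tz":0,"spin":0.5},{"gripper":0.0,"tx":0,"ty":0,"tz":0,"spin":0.5},{"gripper":0.0,"tx":0,"ty":0,"tz":0,"spin":0.5},{"gripper":0.0,"tx":0,"ty":0,"tz":0,"spin":0.5},{"gripper":0.0,"tx":0,"ty":0,"tz":0,"spin":0.5},{"gripper":0.0,"tx":0,"ty":0,"tz":0,"spin":0.5},{"gripper":0.0,"tx":0,"ty":0,"tz":0,"spin":0.5}]' | tail -2
python3 rd.py
```

```text
contact_force: [-2.1, -3.9, 6.6]
opening: 0.147
tz [0.263 0.218 0.098 0.167] turned 0.488 F [-1.7 -3.1  7.7] pos [587.9  20.6  36.2] 18.15
contact_force: [-1.8, -3.3, 6.8]
opening: 0.143
tz [0.295 0.207 0.137 0.125] turned 0.558 F [-1.6 -3.9  6.7] pos [588.   20.6  36.2] 19.1
```

```bash

for i in 1; do python3 -m inch '[{"gripper":0.0,"tx":0,"ty":0,"tz":0,"spin":0.5},{"gripper":0.0,"tx":0,"ty":0,"tz":0,"spin":0.5},{"gripper":0.0,"tx":0,"ty":0,"tz":0,"spin":0.5},{"gripper":0.0,"tx":0,"ty":0,"tz":0,"spin":0.5},{"gripper":0.0,"tx":0,"ty":0,"tz":0,"spin":0.5},{"gripper":0.0,"tx":0,"ty":0,"tz":0,"spin":0.5},{"gripper":0.0,"tx":0,"ty":0,"tz":0,"spin":0.5},{"gripper":0.0,"tx":0,"ty":0,"tz":0,"spin":0.5}]' | tail -1
python3 rd.py; done
python3 -m inch '[{"gripper":0.0,"tx":0,"ty":0,"tz":0,"spin":0.5},{"gripper":0.0,"tx":0,"ty":0,"tz":0,"spin":0.5},{"gripper":0.0,"tx":0,"ty":0,"tz":0,"spin":0.5},{"gripper":0.0,"tx":0,"ty":0,"tz":0,"spin":0.5},{"gripper":0.0,"tx":0,"ty":0,"tz":0,"spin":0.5},{"gripper":0.0,"tx":0,"ty":0,"tz":0,"spin":0.5},{"gripper":0.0,"tx":0,"ty":0,"tz":0,"spin":0.5},{"gripper":0.0,"tx":0,"ty":0,"tz":0,"spin":0.5}]' | tail -1
python3 rd.py
python3 -m inch '[{"gripper":0.0,"tx":0,"ty":0,"tz":0,"spin":0.5},{"gripper":0.0,"tx":0,"ty":0,"tz":0,"spin":0.5},{"gripper":0.0,"tx":0,"ty":0,"tz":0,"spin":0.5},{"gripper":0.0,"tx":0,"ty":0,"tz":0,"spin":0.5},{"gripper":0.0,"tx":0,"ty":0,"tz":0,"spin":0.5},{"gripper":0.0,"tx":0,"ty":0,"tz":0,"spin":0.5},{"gripper":0.0,"tx":0,"ty":0,"tz":0,"spin":0.5},{"gripper":0.0,"tx":0,"ty":0,"tz":0,"spin":0.5}]' | tail -1
python3 rd.py
python3 -m inch '[{"gripper":0.0,"tx":0,"ty":0,"tz":0,"spin":0.5},{"gripper":0.0,"tx":0,"ty":0,"tz":0,"spin":0.5},{"gripper":0.0,"tx":0,"ty":0,"tz":0,"spin":0.5},{"gripper":0.0,"tx":0,"ty":0,"tz":0,"spin":0.5},{"gripper":0.0,"tx":0,"ty":0,"tz":0,"spin":0.5},{"gripper":0.0,"tx":0,"ty":0,"tz":0,"spin":0.5},{"gripper":0.0,"tx":0,"ty":0,"tz":0,"spin":0.5},{"gripper":0.0,"tx":0,"ty":0,"tz":0,"spin":0.5}]' | tail -1
python3 rd.py
```

```text
opening: 0.143
tz [0.268 0.225 0.221 0.166] turned 0.628 F [-2.3 -3.4  6.7] pos [588.   20.5  36.2] 20.05
opening: 0.144
tz [0.256 0.253 0.193 0.178] turned 0.697 F [-1.6 -4.2  7.6] pos [587.9  20.5  36.2] 21.0
opening: 0.142
tz [0.386 0.337 0.25  0.207] turned 0.767 F [-0.6 -2.7  6.2] pos [587.9  20.5  36.2] 21.95
opening: 0.142
tz [0.308 0.364 0.295 0.306] turned 0.837 F [-1.8 -3.4  7. ] pos [587.9  20.5  36.2] 22.9
```

```bash

python3 -m inch '[{"gripper":0.0,"tx":0,"ty":0,"tz":0,"spin":0.5},{"gripper":0.0,"tx":0,"ty":0,"tz":0,"spin":0.5},{"gripper":0.0,"tx":0,"ty":0,"tz":0,"spin":0.5},{"gripper":0.0,"tx":0,"ty":0,"tz":0,"spin":0.5},{"gripper":0.0,"tx":0,"ty":0,"tz":0,"spin":0.5},{"gripper":0.0,"tx":0,"ty":0,"tz":0,"spin":0.5},{"gripper":0.0,"tx":0,"ty":0,"tz":0,"spin":0.5},{"gripper":0.0,"tx":0,"ty":0,"tz":0,"spin":0.5}]' | tail -1
python3 rd.py
python3 - <<'E'
from h import *
f=grab_frame("wrist");save(f,"w11.png")
g=grab_frame("top");a=cv2.resize(g["pixels"][120:210,170:305],None,fx=5,fy=5,interpolation=cv2.INTER_CUBIC);cv2.imwrite("pics/t11.png",a[:,:,::-1])
E
```

```text
opening: 0.144
tz [0.43  0.304 0.31  0.349] turned 0.907 F [-1.2 -3.2  6.5] pos [588.   20.5  36.2] 23.85
```

View pics/w11.png

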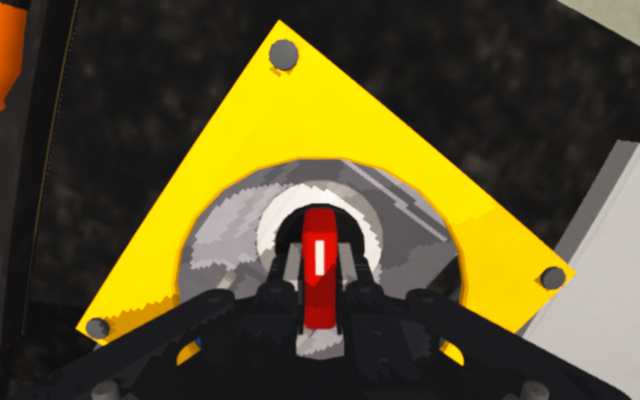

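```bash
cat > fit.py <<'E'
import numpy as np
from scipy.optimize import least_squares
D=[(.28,.248),(.419,.306),(.488,.263,.218,.098,.167),(.558,.295,.207,.137,.125),(.628,.268,.225,.221,.166),(.697,.256,.253,.193,.178),(.767,.386,.337,.25,.207),(.837,.308,.364,.295,.306),(.907,.43,.304,.31,.349)]
import sys,json
if len(sys.argv)>1: D+=[tuple(x) for x in json.loads(sys.argv[1])]
def run(ks):
    def r(p):
        o=[]
        for d in D:
            for i,k in enumerate(ks):
                if len(d)>k+1: o.append(d[k+1]-p[1+i]-.6*max(0,d[0]-p[0]))
        return o
    best=min((least_squares(r,[b]+[.26 if k==0 else .15 for k in ks],loss="soft_l1",f_scale=.04) for b in(.6,.7,.8,.9)),key=lambda q:q.cost);return best
for ks in([0],[0,1,2,3],[1,2,3]):
    b=run(ks);print(ks,np.round(b.x,3),"rms",np.sqrt(np.mean(b.fun**2)).round(3),"stop at",round(b.x[0]+.267,3))
E
python3 fit.py
```

```text
[0] [0.688 0.275] rms 0.034 stop at 0.955
[0, 1, 2, 3] [0.615 0.26  0.213 0.148 0.15 ] rms 0.034 stop at 0.882
[1, 2, 3] [0.59  0.203 0.137 0.139] rms 0.03 stop at 0.857
```

```bash
python3 - <<'E'
from h import *
for n in("w8","w5"):
    f=np.load(n+".npy",allow_pickle=True).item()
    c=f["pixels"][125:235,285:345] if n=="w8" else f["pixels"][85:185,300:370]
    a=cv2.resize(c,None,fx=5.4,fy=5.4,interpolation=cv2.INTER_LANCZOS4);cv2.imwrite(f"pics/{n}q.png",a[:,:,::-1]);print(n,np.round(f["extrinsics"],3)[:3,3])
E
```

```text
w8 [588.695 -44.915 310.532]
w5 [572.888 -88.844 314.587]
```

View pics/w8q.png

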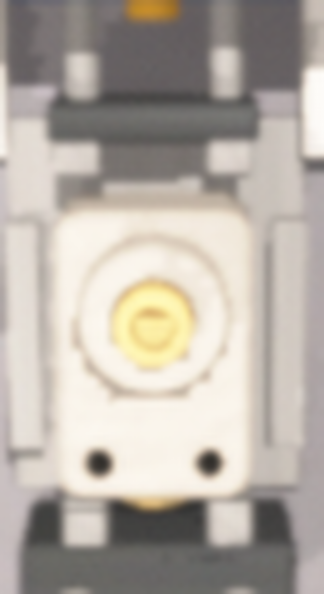

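View pics/w5q.png

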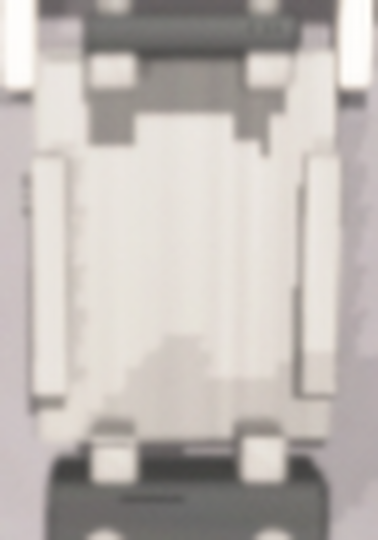

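View pics/t11.png

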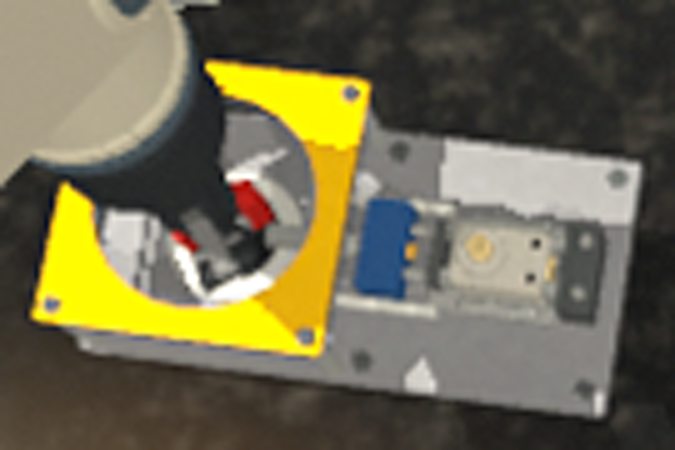

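```bash

python3 - <<'E'
from h import *
f=np.load("w8.npy",allow_pickle=True).item()
for n,v,z in[("jawprong",156.85,34),("fixprong",217.8,34),("blockfar top",163.5,36),("blocknear top",217,36)]:
    print(n,onz(f,313,v,z)[1].round(1))
E
python3 -m inch '[{"gripper":0.0,"tx":0,"ty":0,"tz":0,"spin":0},{"gripper":0.0,"tx":0,"ty":0,"tz":0,"spin":0},{"gripper":0.0,"tx":0,"ty":0,"tz":0,"spin":0.1},{"gripper":0.0,"tx":0,"ty":0,"tz":0,"spin":0.1},{"gripper":0.0,"tx":0,"ty":0,"tz":0,"spin":0.1},{"gripper":0.0,"tx":0,"ty":0,"tz":0,"spin":0.1},{"gripper":0.0,"tx":0,"ty":0,"tz":0,"spin":0.1},{"gripper":0.0,"tx":0,"ty":0,"tz":0,"spin":0.1}]' | tail -1
python3 rd.py
```

```text
jawprong -83.9
fixprong -135.6
blockfar top -88.9
blocknear top -134.2
opening: 0.147
tz [0.403 0.405 0.373 0.339] turned 0.917 F [-1.7 -3.5  6.8] pos [587.9  20.5  36.2] 24.9
```

```bash

python3 -m inch '[{"gripper":0.0,"tx":0,"ty":0,"tz":0,"spin":0.1},{"gripper":0.0,"tx":0,"ty":0,"tz":0,"spin":0.1},{"gripper":0.0,"tx":0,"ty":0,"tz":0,"spin":0.1},{"gripper":0.0,"tx":0,"ty":0,"tz":0,"spin":0.1},{"gripper":0.0,"tx":0,"ty":0,"tz":0,"spin":0.1},{"gripper":0.0,"tx":0,"ty":0,"tz":0,"spin":0.1},{"gripper":0.0,"tx":0,"ty":0,"tz":0,"spin":0.1},{"gripper":0.0,"tx":0,"ty":0,"tz":0,"spin":0.1}]' | tail -1
python3 rd.py
```

```text
opening: 0.142
tz [0.479 0.426 0.408 0.368] turned 0.931 F [-0.7 -3.2  7.5] pos [588.   20.5  36.2] 25.85
```

```bash
python3 fit.py '[[0.917,0.403,0.405,0.373,0.339],[0.931,0.479,0.426,0.408,0.368]]'
```

```text
[0] [0.673 0.275] rms 0.035 stop at 0.94
[0, 1, 2, 3] [0.606 0.256 0.213 0.156 0.15 ] rms 0.034 stop at 0.873
[1, 2, 3] [0.577 0.201 0.142 0.137] rms 0.03 stop at 0.844
```

Torque while moving now reads about 0.44 against 0.27 free, a rise of about 0.16. The 51.7 mm gap seen earlier puts the bite near 0.67 rad, which agrees. I'll release and withdraw straight up.

```bash

python3 -m inch '[{"gripper":0.04,"tx":0,"ty":0,"tz":0,"spin":0},{"gripper":0.04,"tx":0,"ty":0,"tz":0,"spin":0},{"gripper":0.04,"tx":0,"ty":0,"tz":0,"spin":0},{"gripper":0.04,"tx":0,"ty":0,"tz":0,"spin":0},{"gripper":0.04,"tx":0,"ty":0,"tz":-0.01,"spin":0},{"gripper":0.04,"tx":0,"ty":0,"tz":-0.03,"spin":0},{"gripper":0.04,"tx":0,"ty":0,"tz":-0.04,"spin":0},{"gripper":0.04,"tx":0,"ty":0,"tz":-0.04,"spin":0}]'
python3 -m inch '[{"gripper":0.04,"tx":0,"ty":0,"tz":-0.03,"spin":0},{"gripper":0.04,"tx":0,"ty":0,"tz":0,"spin":0},{"gripper":0.04,"tx":0,"ty":0,"tz":0,"spin":0},{"gripper":0.04,"tx":0,"ty":0,"tz":0,"spin":0},{"gripper":0.04,"tx":0,"ty":0,"tz":0,"spin":0},{"gripper":0.04,"tx":0,"ty":0,"tz":0,"spin":0},{"gripper":0.04,"tx":0,"ty":0,"tz":0,"spin":0},{"gripper":0.04,"tx":0,"ty":0,"tz":0,"spin":0}]'
python3 - <<'E'
from h import *
f=grab_frame("wrist");save(f,"w12.png");np.save("w12.npy",f,allow_pickle=True)
g=grab_frame("top");a=cv2.resize(g["pixels"][120:210,170:305],None,fx=5,fy=5,interpolation=cv2.INTER_CUBIC);cv2.imwrite("pics/t12.png",a[:,:,::-1])
s=sense();print(s["eef_pos"],s["tcp_rot"],s["contact_force"])
p=f["pixels"].astype(int);red=((p[...,0]>120)&(p[...,1]<70)&(p[...,2]<70));red[:100]=0;red[280:]=0
ys,xs=np.nonzero(red);P=np.array([onz(f,u,v,57)[:2] for u,v in zip(xs,ys)]);print(cv2.minAreaRect(P.astype(np.float32)))
E
```

```text
clock: 26.65
eef_pos: [587.1, 21.1, 156.9]
tcp_rot: [-3.141, -0.0, 2.178]
contact_force: [-0.1, 0.4, -1.5]
opening: 0.477
clock: 27.45
eef_pos: [587.3, 21.1, 184.8]
tcp_rot: [-3.141, -0.0, 2.179]
contact_force: [-0.3, 0.3, 0.0]
opening: 0.471
[587.45148825  21.14277408 185.06503593] [-3.14130153e+00 -1.99467846e-04  2.17854639e+00] [-1.00466185e+00  4.59886785e-01 -3.01122527e-05]
((512.0746459960938, 18.86549186706543), (180.23263549804688, 44.35761260986328), 3.7361323833465576)
```

View pics/w12.png

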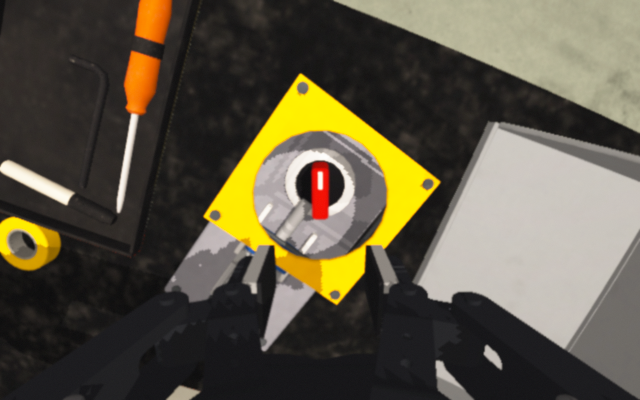

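View pics/t12.png

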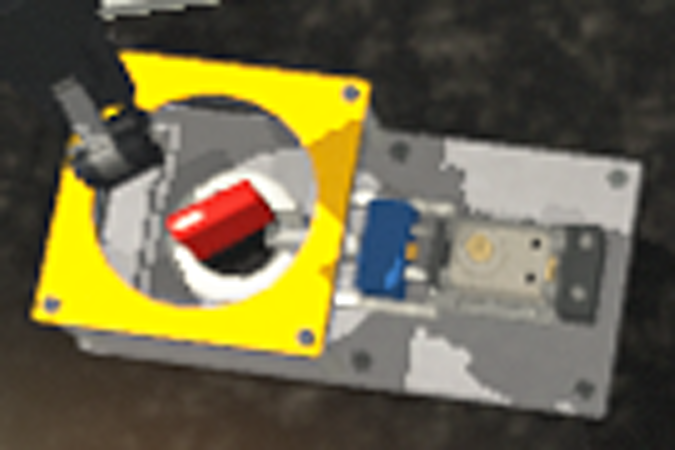

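The wing is still in line with where the fingers left it (vertical at (320,190)). The housing stands upright between the jaw prongs and the stop, and the tool is clear of everything. Handing in.

```bash
python3 -c "
from rig import sign_off,sense
print(sense()['contact_force']);print(sign_off())"
```

```text
[-1.00466185e+00  4.59886785e-01 -3.01122527e-05]
the job is handed in; nothing more can be done
None
```

The housing with the cream bushing is upright in the nest and clamped, and I handed the job in at about 27.5 s. The clamp is probably right, but it could be slightly tight, because my torque readings disagreed.

- **Placing:** The port went between the fixed prongs. The wrist view before clamping showed the housing inside the side lips with the jaw prongs clear. On the way down the wrist read about 31 N upward, roughly 1.5 mm higher than I expected. I eased off to about 9 N before letting go, and the view afterwards showed the housing seated.
- **Clamping:** I turned the knob clockwise to about 0.93 rad, measured at the tool. It took about 0.44 N m to turn at the end, against about 0.27 N m turning free, so the rise was about 0.16 N m.
- **Where the checks disagreed:**
  - The moving readings put the bite near 0.67 rad, and the jaw gap seen by camera (about 51.7 mm) agreed.
  - The readings taken in pauses put it nearer 0.6 rad, which would mean a rise of about 0.2 N m. I went with the moving readings and the camera.
- **After letting go:** The last pictures showed the knob where I left it, the housing upright between jaw and stop, and the tool clear of everything. I did not move the plain housing, tape or oil bottle, but I made no separate final check of them. I saw no sign of touching the guard.

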